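Clamp the ring mandrel in its sprung holder

ROBOT

A 7-joint arm with a two-finger parallel gripper is mounted at the origin on a cart in front of the work surface, level with it; the furniture and walls round the work are solid. World frame = base frame: x ahead of the robot, y to its left, z up, the work surface at z = 0. Lengths are in m, angles in rad, forces in N, time in s.
With the tool pointing down it reaches from about 0.425 to 1.025 m from the base axis. Payload 3.6 kg.
Tool frame: the origin (TCP) lies between the finger pads; the fingertips stand tip_reach ahead of it and the grasp point (between the pads) lies 8 mm behind it (tip_reach is the distance from the TCP to the fingertips, in m); z points along the fingers, x is the direction in which the jaws open and shut, and the axes are right-handed (so a half turn about z gives the same grasp; the last joint's range is limited). The gripper opens to 85 mm and grips with 20 to 120 N. Pads are 22 mm wide; open, the fingers measure 114 mm over their backs; the gripper's body (76 mm by 85 mm) begins 54 mm behind the grasp point. The pads swing forward as they close: fully open they stand 13 mm farther back than shut.
Start: joints at [-1.355, 0.591, 0.048, 1.609, -0.033, 0.943, -0.034], TCP at [0.221, 0.69, 0.242] pointing down, gripper open.
Joint ranges: [-2.69, 2.69], [-0.47, 2.24], [-1.27, 1.36], [0.19, 2.51], [-1.53, 4.68], [0.08, 2.07], [-3.09, 3.09]. Speed limits (rad/s): [2.57, 2.57, 3.14, 3.14, 3.14, 3.14, 3.14].

INTERFACE

Orientations are given as a 3x3 rotation matrix whose columns are the frame's x, y, z axes.
In Python, from plant import observe, camera, camera_params, close_job, tip_reach gives the robot as it stands.
- The arm moves only by the tool play_rows, never from a script. Its argument "deltas" is a list of rows, each a list of 7 numbers: the finger opening in mm, from 0 to 85.4, then the shift along the tool's x, y, z in mm, then the turn, a rotation vector about the tool's x, y, z in rad. A call has 1 to 5 rows; each row shifts and turns the commanded pose from where the row before left it, along the tool's axes as they then stand; what a row does not reach is not made up. A row lasts 1/10 s, in which the tool goes at most 50 mm and 8.59 degrees, less where a joint would pass 70% of its speed; a pose out of reach is approached as far as the arm can. A call with a gripper value outside its range is refused whole. The fingers move at their own pace and stop on an object; "newtons" is the grip in N (left out, the last holds). Time passes only in rows, so rows that do not move let the fingers close. It gives the time, the measured TCP pose, the force and the opening at its end, in the units of the state.
- observe(): the state, without advancing time (a new reading comes with each control period).
- camera(name): name is "scene" or "top" or "wrist"; returns the picture (480x640x3 uint8, red, green, blue); there is no depth.
- camera_params(name): a dict with "fx", "fy", "cx", "cy" (pixels), "rvec" (rotation vector, rad) and "tvec" (3), from world to camera coordinates, as OpenCV has them. Camera axes: x right, y down, z forward; pixel columns grow to the right and rows downward; lengths in m; the calibration is good to about 2 mm. A picture is of the moment at which its call begins: read the wrist's pose just before it. camera_params takes no time and is no camera call; for the wrist camera it gives the pose at the moment of the call.
- close_job(): hands the job in, once; it reports no verdict.
The state is a dict: "time": time; "joint_positions": joint angles; "dq": joint speeds; "joint_torque": joint torques, N m; "ee_pos": TCP position; "orientation": TCP orientation; "ft_force": force on the tool from outside, world axes, zero at the start; "wrist_torque": the same for the moment, N m; "width": finger opening in m.
Only numpy, scipy, OpenCV 4.12 (cv2) and the standard library are available. Lean on these libraries where they do the work, as an engineer would, in place of code of your own. Each camera call takes 0.05 s, during which the arm holds its last target. There are 200 camera calls.

TASK

Clamp the ring mandrel in the holder on the bench. Lift the holder's sprung clamp bar by its upright handle and, keeping it lifted, turn it fully aside; lay the tapered steel ring mandrel (not the file beside it) down in the two V supports, centred on them, either way round; then lift the bar again, turn it back square across the mandrel and lower it so that it presses on the mandrel, and let go.

Things in the scene. Friction and masses are not known exactly. Their poses are not given: they have to be found in the camera images.
- mandrel (a point): Centre of the loose ring mandrel (0.26 to 0.47 kg): tapered steel rod, 297 mm long, one end a wooden grip 24 wide, 27 high. The point is half-way along, where it balances, 13.5 mm above the bench as it lies, where the rod is about 20 mm thick. y runs along it to the grip end (grip begins at y = +64 mm), z up. A file of like length (wooden handle, flat blade) lies near; not wanted.
- seat (a point): Where the mandrel's centre belongs in the fixed holder, 58 mm above the bench, 46 above the base plate. y along the V grooves, z up; the bar's upright post is at x = +100 mm. V supports at y = -38 and +38 mm, 14 mm thick, 62 mm free between for fingers. Each V: 90 degrees, 60 mm wide at the mouth, bottom 15 mm below and lips 14 mm above this point. Seated centre: within 5 mm of its height.
- handle (a point): Grip point of the clamp bar's handle, an upright fin right over the post: 12 mm thick (y), 40 long (x); the point is 26 mm above the bar's top, 17 below the fin's top, 103 above the bench with the bar down. The bar (14 mm wide) reaches 115 mm from the post along -x, a rubber shoe under it at 100 mm. The point and axes rise and turn with the bar.
- bar_lift (a joint): Lift of the clamp bar, m: 0 = down, 0.036 = upper stop. Spring and weight pull it down with 5 to 8 N; let go, it sinks by itself. At 0 the shoe's underside is 61 mm above the bench, lower than a seated mandrel's top, which holds the bar up by about 5 mm. Do not turn it lifted less than 5 mm; lift 20 mm or more to pass over the mandrel.
- bar_turn (a joint): Turn of the clamp bar about the post, rad, counter-clockwise from above: 0 = stop, square across the V grooves; 1.4 = other stop, fully aside. Stays where it is left.

How it is judged:
On the way, in this order (a step that is already met when the one before it is completed fails the run):
1. the clamp bar is turned aside (value of joint bar_turn above 1.1 rad), for 0.2 s.
2. the mandrel lies in both V supports while the bar is still aside (value of joint bar_turn above 0.9 rad and horizontal distance between mandrel and seat below 0.02 m and z of mandrel in the frame of seat below 0.008 m and angle between the y axis of mandrel and the y axis of seat, either way round below 0.17 rad), for 0.2 s.
At the end, for the whole second after the job is handed in: The mandrel lies in both V supports, its centre within 20 mm of the seat in plan and 8 mm in height, its axis within 10 degrees of the grooves; the clamp bar is square across it (turn under 0.2 rad) and stands down on it (lifted 2 to 16 mm by the mandrel), at rest (horizontal distance between mandrel and seat below 0.02 m and z of mandrel in the frame of seat between -0.008 and 0.008 m and angle between the y axis of mandrel and the y axis of seat, either way round below 0.17 rad and value of joint bar_turn below 0.2 rad and value of joint bar_lift between 0.002 and 0.016 m and not (velocity of joint bar_lift above 0.02 m/s)); the robot touches nothing.
It fails at once if the bar is turned without being lifted (value of joint bar_lift below 0.003 m and value of joint bar_turn between 0.4 and 0.85 rad).
It also fails if it takes over 64 s, if anything falls off the work surface, if the arm or the gripper's body presses on something with over 40 N, if the wrist force passes 120 N, or if a joint passes its speed limit or range.

## Working session

There is one attempt and no reset: what is moved stays moved. The work goes in short steps, Python scripts to look and compute and a tool call to move; the robot and the scene stay as the last step left them, time stands still between calls to the robot, and variables do not carry over. Pictures are saved under pics/ and viewed, about 8 in all and at most 12, crops included, and the job is handed in when it is done.

Besides the shell and the picture viewer there is one more tool, called after ">>>" as a command line: name --pt "numbers of a row" for each row, then --argument value for the rest. play_rows: Moves the arm, as the interface text tells. Its arguments: {"type":"object","properties":{"deltas":{"type":"array"},"newtons":{"type":"number"}},"required":["deltas"]}

```bash
ls; mkdir -p pics
python3 - <<'E'
from plant import *
import cv2
print(observe(), tip_reach)
for n in("scene","top"):
    cv2.imwrite(f"pics/{n}0.png",camera(n)[:,:,::-1]); print(n,camera_params(n))
E
```

```text
pics
{'time': 0.0, 'joint_positions': array([-1.35449551,  0.5921509 ,  0.04829618,  1.60985538, -0.03331351,
        0.94269465, -0.03369268]), 'dq': array([-0.00107775, -0.00163475, -0.00087261,  0.00023715, -0.00133416,
       -0.00039437, -0.0010686 ]), 'joint_torque': array([ 3.65162141e-04, -5.48694098e+01,  1.54689163e+00, -1.98114234e+01,
        9.37541103e-03,  8.80508538e-03,  1.35258153e-05]), 'ee_pos': array([0.22076814, 0.68970878, 0.24110552]), 'orientation': array([[ 3.04790108e-01,  9.52419363e-01, -5.88581019e-04],
       [ 9.52416767e-01, -3.04790654e-01, -2.22686648e-03],
       [-2.30030475e-03,  1.18152444e-04, -9.99997347e-01]]), 'ft_force': array([ 0.19499414, -0.95159277, -0.57399442]), 'wrist_torque': array([ 0.04448033, -0.00939139, -0.00894516]), 'width': 0.08562173545654797} 0.011
scene {'fx': 476.6701156083689, 'fy': 476.6701156083689, 'cx': 316.9563224733174, 'cy': 238.50157980132226, 'rvec': array([ 2.16922478, -0.8815124 ,  0.38396696]), 'tvec': array([-0.45431939,  0.24856739,  0.7091861 ])}
top {'fx': 482.0068407734622, 'fy': 482.0068407734622, 'cx': 308.76921189959324, 'cy': 231.77352776104058, 'rvec': array([ 2.16040358, -2.11411682,  0.18580817]), 'tvec': array([-0.12647612,  0.53180179,  0.84639042])}
```

View pics/scene0.png

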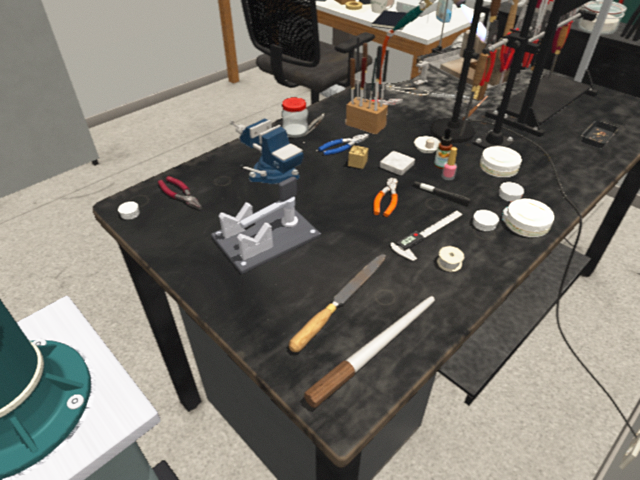

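View pics/top0.png

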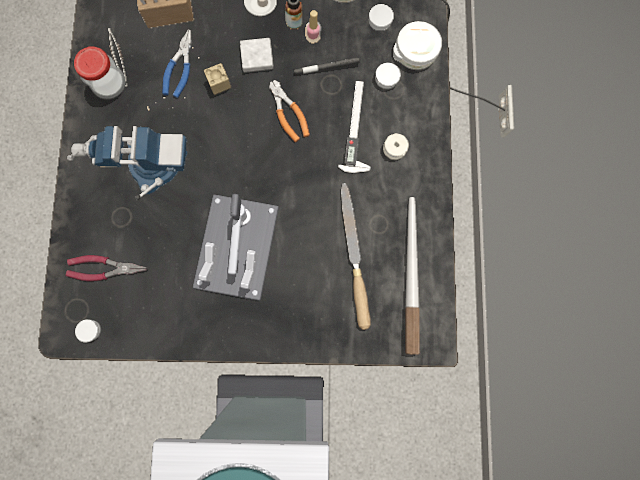

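The mandrel is in the top view at (412,198)–(412,354), with its grip end towards the robot. The file is to its left. The holder's plate is around (236,247), its post at about (240,212), and the Vs at (207,262) and (249,268). I'll enlarge the holder for a finer measurement.

```bash
cat > h.py <<'E'
import numpy as np, cv2
from plant import *
def ray(n,uv,z,P=None):
    P=P or camera_params(n)
    R=cv2.Rodrigues(P["rvec"])[0]; c=-R.T@P["tvec"]
    d=R.T@np.array([(uv[0]-P["cx"])/P["fx"],(uv[1]-P["cy"])/P["fy"],1])
    return c+d*(z-c[2])/d[2]
def proj(n,p,P=None):
    P=P or camera_params(n)
    R=cv2.Rodrigues(P["rvec"])[0]; q=R@np.array(p)+P["tvec"]
    return np.array([P["fx"]*q[0]/q[2]+P["cx"],P["fy"]*q[1]/q[2]+P["cy"]])
E
python3 - <<'E'
from h import *
t=cv2.imread("pics/top0.png");s=cv2.imread("pics/scene0.png")
a=cv2.resize(t[185:305,185:285],None,fx=4,fy=4,interpolation=2)
b=cv2.resize(s[180:275,205:325],None,fx=3.3333,fy=3.3333,interpolation=2)
im=np.zeros((480,800,3),np.uint8);im[:,:400]=a;im[:b.shape[0],400:]=b[:, :400]
cv2.imwrite("pics/crop.png",im)
for uv,z in [((412,198),.01),((412,354),.0135),((412,308),.0135)]:print(ray("top",uv,z))
for uv in[(433,299),(314,398)]:print(ray("scene",uv,.0135))
for uv in[(215,196),(278,207),(261,299),(194,288)]:print(ray("top",uv,.012))
P=camera_params("top");R=cv2.Rodrigues(P["rvec"])[0];print(-R.T@P["tvec"])
E
```

```text
[ 0.61155682 -0.31489818  0.01      ]
[ 0.31591791 -0.30980027  0.0135    ]
[ 0.39958171 -0.31102514  0.0135    ]
[ 0.60732261 -0.32048467  0.0135    ]
[ 0.3255895  -0.31069077  0.0135    ]
[0.6062488  0.06822183 0.012     ]
[ 0.58722081 -0.05456936  0.012     ]
[ 0.41030398 -0.02831041  0.012     ]
[0.42809611 0.09814974 0.012     ]
[ 0.38636905 -0.11062561  0.92394103]
```

View pics/crop.png

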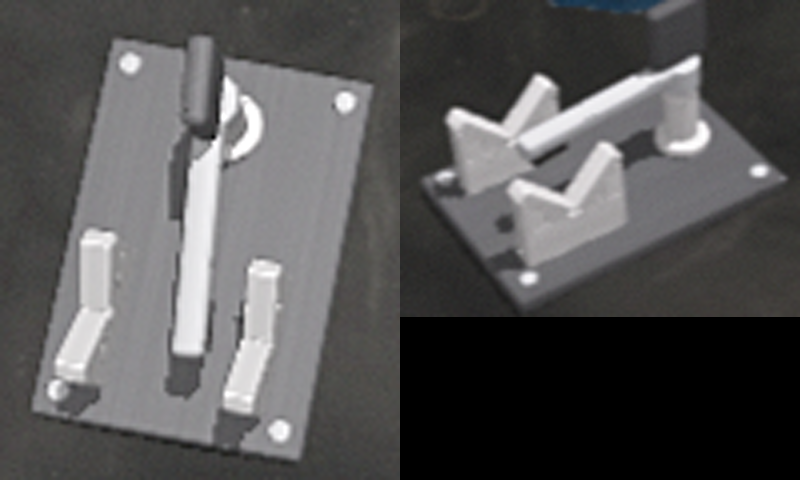

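Run:
```python
from h import *
c=lambda u,v:(185+u/4-.4,185+v/4-.4)
L=[ray("top",c(*p),.072) for p in[(98,234),(72,372),(265,266),(240,404)]]
for l in L: print(l)
s=np.mean(L,0);print("seat",s)
x=(L[0]-L[1])+(L[2]-L[3]);y=(L[0]-L[2])+(L[1]-L[3])
print("lens",np.linalg.norm(L[0]-L[1]),np.linalg.norm(L[0]-L[2]),"yaw",np.arctan2(x[1],x[0]),np.arctan2(-y[0],y[1]))
cs=np.array([[.6062,.0682],[.5872,-.0546],[.4103,-.0283],[.4281,.0981]])
xa=cs[0]-cs[3]+cs[1]-cs[2];ya=cs[0]-cs[1]+cs[3]-cs[2];print("plate",cs.mean(0),np.arctan2(xa[1],xa[0]),np.arctan2(-ya[0],ya[1]))
tip=ray("top",c(190,346),.077);h=ray("top",c(202,82),.120)
print("tip",tip,"handle",h,"yaw",np.arctan2(*(h-tip)[[1,0]]),np.linalg.norm(h-tip))
yaw=-.15
for yaw in(-.145,):
    X=np.array([np.cos(yaw),np.sin(yaw),0]);print("handle from seat",s+.1*X)
```

```text
[0.50542438 0.06236626 0.072     ]
[0.44386798 0.07040253 0.072     ]
[ 0.49270967 -0.01253668  0.072     ]
[ 0.43143817 -0.0040623   0.072     ]
seat [0.46836005 0.02904245 0.072     ]
lens 0.06207875825104419 0.0759744324205633 yaw -0.1336200411195594 -0.16677601271651274
plate [0.50795 0.02085] -0.15700687580273265 -0.14661294149449475
tip [0.45602169 0.01831581 0.077     ] handle [0.56507835 0.01198741 0.12      ] yaw -0.0579636216323865 0.11739847953675014
handle from seat [0.56731064 0.01459321 0.072     ]
```

Two checks agree with the given sizes: V spacing comes out at 76 mm, mouth width 62 mm.

| Item | Measured value |
|---|---|
| Seat | ≈ (0.468, 0.029), yaw ≈ -0.15 |
| Handle | ≈ (0.567, 0.014), yaw ≈ -0.05, so the bar is slightly turned |
| Mandrel centre | ≈ (0.464, -0.3125), length 296 mm |

Next I'll move over the handle.

>>> play_rows --pt "85 -33.6 33.5 0 0 0 0" --pt "85 -33.6 33.5 0 0 0 0" --pt "85 -33.6 33.5 0 0 0 0" --pt "85 -33.6 33.5 0 0 0 0" --pt "85 -33.6 33.5 0 0 0 0" --newtons 60

```text
time: 0.6
ee_pos: [0.3298, 0.4773, 0.242]
orientation: [[0.305, 0.952, -0.0], [0.952, -0.305, -0.001], [-0.001, 0.0, -1.0]]
ft_force: [1.2, 0.1, 0.6]
width: 0.0848
```

>>> play_rows --pt "85 -33.6 33.5 0 0 0 0" --pt "85 -33.6 33.5 0 0 0 0" --pt "85 -33.6 33.5 0 0 0 0" --pt "85 -33.6 33.5 0 0 0 0" --pt "85 -33.6 33.5 0 0 0 0"

```text
time: 1.1
ee_pos: [0.438, 0.2664, 0.2422]
orientation: [[0.305, 0.952, -0.0], [0.952, -0.305, -0.0], [-0.0, -0.0, -1.0]]
ft_force: [0.9, -0.3, 0.7]
width: 0.0848
```

>>> play_rows --pt "85 -33.6 33.5 0 0 0 0" --pt "85 -33.6 33.5 0 0 0 0" --pt "85 -33.6 33.5 0 0 0 0" --pt "85 -33.6 33.5 0 0 0 0" --pt "85 -20 20 0 0 0 0"

```text
time: 1.6
ee_pos: [0.5384, 0.0698, 0.2423]
orientation: [[0.309, 0.951, 0.001], [0.951, -0.309, -0.002], [-0.001, 0.001, -1.0]]
ft_force: [0.2, 0.4, 0.0]
width: 0.085
```

```bash
python3 -c "
from plant import *
o=observe();print(o['joint_positions'].round(3),o['ee_pos'],o['time'])"
```

```text
[-0.331  0.366  0.153  2.026 -0.077  0.755  1.124] [0.53843853 0.06981563 0.2422799 ] 1.6
```

>>> play_rows --pt "85 -15 15 0 0 0 0.144" --pt "85 0 0 0 0 0 0.144" --pt "85 0 0 0 0 0 0.144" --pt "85 0 0 0 0 0 0.144" --pt "85 0 0 0 0 0 0.144"

```text
time: 2.1
ee_pos: [0.5466, 0.0554, 0.242]
orientation: [[0.86, 0.51, -0.001], [0.51, -0.86, -0.0], [-0.001, -0.0, -1.0]]
ft_force: [0.8, -0.1, -0.8]
width: 0.0847
```

>>> play_rows --pt "85 0 0 0 0 0 0.144" --pt "85 0 0 0 0 0 0.144" --pt "85 0 0 0 0 0 0.144" --pt "85 0 0 0 0 0 0.144" --pt "85 0 0 0 0 0 0.144"

```text
time: 2.6
ee_pos: [0.5466, 0.0556, 0.242]
orientation: [[0.983, -0.184, -0.001], [-0.184, -0.983, -0.0], [-0.001, 0.0, -1.0]]
ft_force: [0.1, 0.3, -0.6]
width: 0.0853
```

>>> play_rows --pt "85 0 0 0 0 0 0.144" --pt "85 0 0 0 0 0 0.144" --pt "85 0 0 0 0 0 0.144" --pt "85 0 0 0 0 0 0.144" --pt "85 0 0 0 0 0 0.144"

```text
time: 3.1
ee_pos: [0.5466, 0.0557, 0.242]
orientation: [[0.618, -0.786, -0.001], [-0.786, -0.618, 0.0], [-0.0, 0.001, -1.0]]
ft_force: [-0.4, -0.0, -0.3]
width: 0.085
```

>>> play_rows --pt "85 0 0 0 0 0 0.144" --pt "85 0 0 0 0 0 0.144" --pt "85 0 0 0 0 0 0.144" --pt "85 0 0 0 0 0 0.144" --pt "85 0 0 0 0 0 0.144"

```text
time: 3.6
ee_pos: [0.5466, 0.0558, 0.242]
orientation: [[-0.054, -0.999, -0.001], [-0.999, 0.054, 0.0], [-0.0, 0.001, -1.0]]
ft_force: [-0.0, -0.3, 0.3]
width: 0.085
```

Run:
```python
from h import *
o=observe();print(o['joint_positions'].round(3),o['ee_pos'],o['orientation'].round(3))
P=camera_params("wrist");im=camera("wrist");cv2.imwrite("pics/w1.png",im[:,:,::-1])
print(proj("wrist",[.567,.014,.120],P),proj("wrist",[.468,.029,.072],P),P)
```

```text
[-0.844  0.532  0.943  2.032 -0.571  0.863 -1.202] [0.54661281 0.0557744  0.24203457] [[-0.054 -0.999 -0.001]
 [-0.999  0.054  0.   ]
 [-0.     0.001 -1.   ]]
[378.19255477 204.91845864] [355.39583917 295.73397225] {'fx': 351.1475558792365, 'fy': 351.1475558792365, 'cx': 323.69286966015835, 'cy': 238.92200406609743, 'rvec': array([-1.99476798,  2.10294637,  0.34397269]), 'tvec': array([0.08389025, 0.47279173, 0.55170478])}
```

View pics/w1.png

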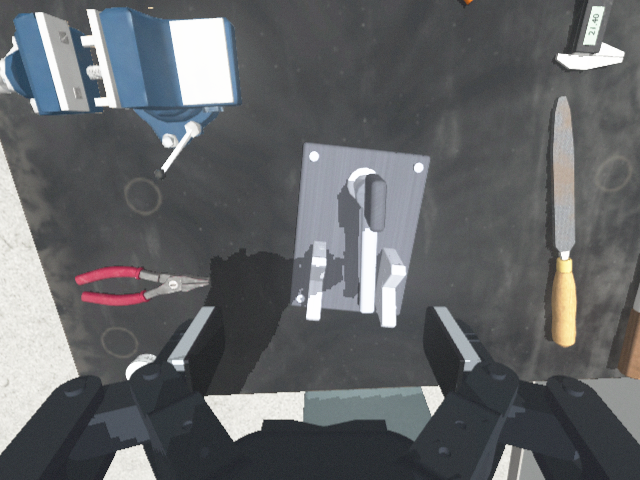

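The handle's fin top appears at about (378,203), against a prediction of (378,205), so the position is confirmed. I'll descend and grip it.

>>> play_rows --pt "85 20.5 -11.5 10 0 0 0" --pt "85 20.5 -11.5 20 0 0 0" --pt "85 0 0 40 0 0 0" --pt "85 0 0 40 0 0 0" --pt "85 0 0 36 0 0 0"

```text
time: 4.15
ee_pos: [0.5676, 0.0136, 0.0945]
orientation: [[-0.046, -0.999, -0.001], [-0.999, 0.046, 0.0], [-0.0, 0.001, -1.0]]
ft_force: [0.6, 1.1, 0.7]
width: 0.0849
```

>>> play_rows --pt "40 0 0 0 0 0 0" --pt "20 0 0 0 0 0 0" --pt "0 0 0 0 0 0 0" --pt "0 0 0 0 0 0 0" --pt "0 0 0 0 0 0 0"

```text
time: 4.65
ee_pos: [0.5689, 0.0137, 0.0978]
orientation: [[-0.048, -0.999, 0.003], [-0.999, 0.048, 0.0], [-0.001, -0.003, -1.0]]
ft_force: [-0.4, 1.2, 4.5]
width: 0.0119
```

>>> play_rows --pt "0 0 0 0 0 0 0" --pt "0 0 0 0 0 0 0" --pt "0 0 0 0 0 0 0"

```text
time: 4.95
ee_pos: [0.5691, 0.0139, 0.0979]
orientation: [[-0.048, -0.999, 0.002], [-0.999, 0.048, 0.001], [-0.001, -0.002, -1.0]]
ft_force: [-1.3, 1.2, 6.1]
width: 0.011
```

>>> play_rows --pt "0 0 0 -6 0 0 0" --pt "0 0 0 -8 0 0 0" --pt "0 0 0 -8 0 0 0" --pt "0 0 0 -5 0 0 0" --pt "0 0 0 0 0 0 0" --newtons 80

```text
time: 5.45
ee_pos: [0.5686, 0.0139, 0.124]
orientation: [[-0.048, -0.999, 0.002], [-0.999, 0.048, 0.0], [-0.0, -0.002, -1.0]]
ft_force: [3.3, 1.1, -7.1]
width: 0.011
```

>>> play_rows --pt "0 0 0 0 0 0 -0.1" --pt "0 0 0 0 0 0 -0.1" --pt "0 0 0 0 0 0 -0.1" --pt "0 0 0 0 0 0 -0.1" --pt "0 0 0 0 0 0 -0.1"

```text
time: 5.95
ee_pos: [0.5684, 0.0152, 0.1231]
orientation: [[0.441, -0.898, 0.0], [-0.898, -0.441, 0.002], [-0.002, -0.001, -1.0]]
ft_force: [3.2, 3.4, -6.5]
width: 0.0109
```

>>> play_rows --pt "0 0 0 0 0 0 -0.1" --pt "0 0 0 0 0 0 -0.1" --pt "0 0 0 0 0 0 -0.1" --pt "0 0 0 0 0 0 -0.1" --pt "0 0 0 0 0 0 -0.1"

```text
time: 6.45
ee_pos: [0.5675, 0.0163, 0.1228]
orientation: [[0.818, -0.576, -0.002], [-0.576, -0.818, 0.003], [-0.003, -0.002, -1.0]]
ft_force: [3.4, 6.4, -6.4]
width: 0.0109
```

>>> play_rows --pt "0 0 0 0 0 0 -0.1" --pt "0 0 0 0 0 0 -0.1" --pt "0 0 0 0 0 0 -0.06" --pt "0 0 0 0 0 0 0" --pt "0 0 0 0 0 0 0"

```text
time: 6.95
ee_pos: [0.5669, 0.0166, 0.1227]
orientation: [[0.937, -0.349, -0.003], [-0.349, -0.937, 0.004], [-0.004, -0.002, -1.0]]
ft_force: [1.7, 6.4, -6.3]
width: 0.0111
```

Run:
```python
from h import *
o=observe();print(o['joint_positions'].round(3),o['wrist_torque'])
P=camera_params("wrist");im=camera("wrist")[:,:,::-1];im2=camera("top")[:,:,::-1];np.savez("pics/w2.npz",**P)
cv2.imwrite("pics/w2.png",np.hstack([cv2.resize(im,(400,300)),cv2.resize(im2,(400,300))]))
```

```text
[-0.384  0.597  0.389  2.065 -0.422  0.558 -0.05 ] [ 1.59951577 -0.59643238 -0.02137617]
```

View pics/w2.png

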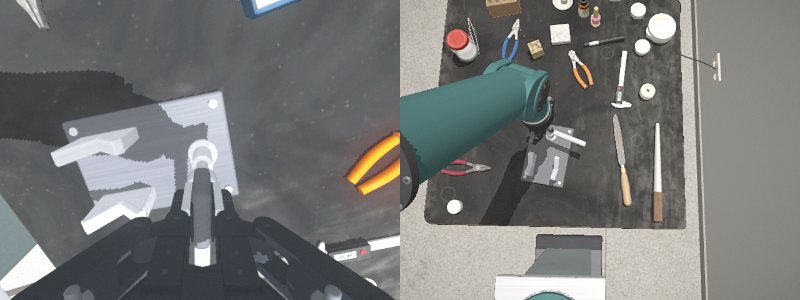

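The bar is now aside, at about 1.36 rad from the tool yaw. The picture shows it pointing away to the right of the Vs. I'll lower it and release.

>>> play_rows --pt "0 0 0 8 0 0 0" --pt "0 0 0 8 0 0 0" --pt "0 0 0 7 0 0 0" --pt "0 0 0 2 0 0 0" --pt "85 0 0 0 0 0 0"

```text
time: 7.55
ee_pos: [0.5669, 0.0139, 0.0982]
orientation: [[0.937, -0.35, -0.003], [-0.35, -0.937, 0.0], [-0.003, 0.0, -1.0]]
ft_force: [-0.3, -1.0, -0.1]
width: 0.0241
```

>>> play_rows --pt "85 0 0 0 0 0 0" --pt "85 0 0 0 0 0 0" --pt "85 0 0 -30 0 0 0" --pt "85 0 0 -45 0 0 0" --pt "85 0 0 -45 0 0 0"

```text
time: 8.05
ee_pos: [0.5668, 0.0123, 0.2192]
orientation: [[0.936, -0.353, -0.003], [-0.353, -0.936, -0.001], [-0.002, 0.002, -1.0]]
ft_force: [1.5, 1.0, 0.1]
width: 0.0852
```

Run:
```python
from h import *
o=observe();print(o['joint_positions'].round(3));R=o['orientation']
print((R.T@(np.array([.464,-.3125,.2])-o['ee_pos'])*1000).round(1))
```

```text
[-0.469  0.465  0.502  2.004 -0.32   0.751 -0.135]
[ 18.3 340.2  19.9]
```

>>> play_rows --pt "85 2.5 48.5 0 0 0 0" --pt "85 2.5 48.5 0 0 0 0" --pt "85 2.5 48.5 0 0 0 0" --pt "85 2.5 48.5 0 0 0 0" --pt "85 2.5 48.5 0 0 0 0"

```text
time: 8.55
ee_pos: [0.4929, -0.2203, 0.2187]
orientation: [[0.936, -0.352, -0.0], [-0.352, -0.936, -0.0], [0.0, 0.0, -1.0]]
ft_force: [0.9, -1.2, -0.4]
width: 0.0849
```

>>> play_rows --pt "85 2.5 48.5 0 0 0 0" --pt "85 2.5 48.5 0 0 0 0" --pt "85 0 0 0 0 0 0.136" --pt "85 0 0 0 0 0 0.136" --pt "85 0 0 0 0 0 0.136"

```text
time: 9.05
ee_pos: [0.4635, -0.312, 0.2185]
orientation: [[0.714, -0.7, -0.001], [-0.7, -0.714, -0.0], [-0.0, 0.0, -1.0]]
ft_force: [-0.5, 0.1, 0.1]
width: 0.085
```

>>> play_rows --pt "85 0 0 0 0 0 0.136" --pt "85 0 0 0 0 0 0.136" --pt "85 0 0 0 0 0 0.136" --pt "85 0 0 0 0 0 0.136" --pt "85 0 0 0 0 0 0.136"

```text
time: 9.55
ee_pos: [0.4641, -0.311, 0.2186]
orientation: [[0.117, -0.993, -0.0], [-0.993, -0.117, -0.0], [0.0, 0.0, -1.0]]
ft_force: [-0.1, -0.2, 0.4]
width: 0.0849
```

>>> play_rows --pt "85 0 0 0 0 0 0.136" --pt "85 0 0 0 0 0 0"

```text
time: 9.75
ee_pos: [0.4643, -0.3108, 0.2183]
orientation: [[-0.013, -1.0, -0.001], [-1.0, 0.013, -0.001], [0.001, 0.001, -1.0]]
ft_force: [0.1, 0.6, -0.4]
width: 0.0854
```

Run:
```python
from h import *
import pickle
o=observe();print(o['joint_positions'].round(3),o['ee_pos'])
P=camera_params("wrist");im=camera("wrist")[:,:,::-1];im2=camera("top")[:,:,::-1];pickle.dump(P,open("pics/w3.p","wb"))
a=im.copy();a[:150,:200]=cv2.resize(im2[180:310,180:353],(200,150))
cv2.imwrite("pics/w3.png",a)
print(proj("wrist",[.464,-.3125,.0235],P))
```

```text
[-0.088  0.551  0.853  2.032 -0.572  0.813 -0.481] [ 0.46429161 -0.31079912  0.21825161]
[324.75186572 210.92902283]
```

View pics/w3.png

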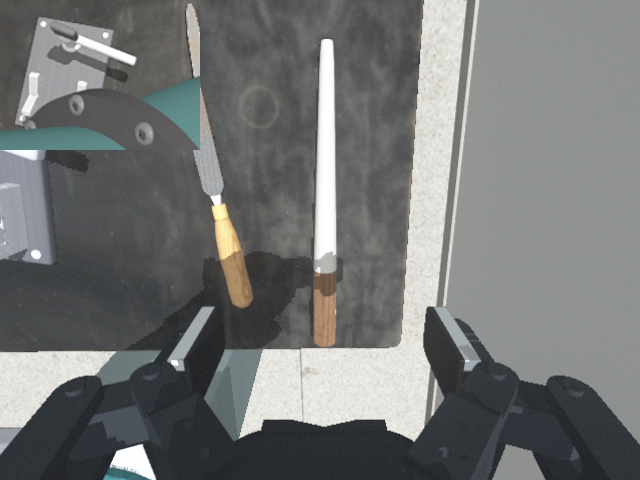

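The mandrel's ends are at (327,39) and (324,346), and the grip/rod boundary is at about (325,272). The inset shows the bar still aside.

Run:
```python
from h import *
import pickle
P=pickle.load(open("pics/w3.p","rb"))
a=ray("wrist",(327,39),.0135,P);b=ray("wrist",(324.5,346),.0135,P);g=ray("wrist",(325,272),.0255,P)
print(a,b,g,np.linalg.norm(a-b),(a+b)/2,np.arctan2(*(a-b)[[1,0]]))
o=observe();print((o['orientation'].T@((a+b)/2*[1,1,0]+[0,0,.0135]-o['ee_pos'])*1000).round(1))
```

```text
[ 0.61067708 -0.31605572  0.0135    ] [ 0.30579884 -0.31050427  0.0135    ] [ 0.40159929 -0.31205183  0.0255    ] 0.30492877619256076 [ 0.45823796 -0.31328     0.0135    ] -0.018206730037802328
[  2.5   6.2 204.9]
```

>>> play_rows --pt "85 2.4 0 45 0 0 0.005" --pt "85 0 0 45 0 0 0" --pt "85 0 0 45 0 0 0" --pt "85 0 0 40 0 0 0" --pt "85 0 0 26 0 0 0"

```text
time: 10.35
ee_pos: [0.4641, -0.3122, 0.0149]
orientation: [[-0.015, -1.0, -0.002], [-1.0, 0.015, 0.002], [-0.002, 0.002, -1.0]]
ft_force: [-0.4, -0.5, -0.4]
width: 0.0849
```

>>> play_rows --pt "50 0 0 0 0 0 0" --pt "25 0 0 0 0 0 0" --pt "0 0 0 0 0 0 0" --pt "0 0 0 0 0 0 0" --pt "0 0 0 0 0 0 0" --newtons 80

```text
time: 10.85
ee_pos: [0.466, -0.3133, 0.0192]
orientation: [[-0.017, -1.0, 0.003], [-1.0, 0.017, -0.001], [0.001, -0.003, -1.0]]
ft_force: [-1.2, 1.0, 6.6]
width: 0.0169
```

>>> play_rows --pt "0 0 0 0 0 0 0" --pt "0 0 0 0 0 0 0"

```text
time: 11.05
ee_pos: [0.466, -0.3133, 0.0192]
orientation: [[-0.018, -1.0, 0.003], [-1.0, 0.018, -0.001], [0.001, -0.003, -1.0]]
ft_force: [0.1, 0.5, 7.5]
width: 0.0171
```

>>> play_rows --pt "0 0 0 -10 0 0 0" --pt "0 0 0 -25 0 0 0" --pt "0 0 0 -40 0 0 0" --pt "0 0 0 -45 0 0 0" --pt "0 0 0 -30 0 0 0"

```text
time: 11.55
ee_pos: [0.465, -0.313, 0.1701]
orientation: [[-0.017, -1.0, 0.001], [-1.0, 0.017, -0.001], [0.001, -0.001, -1.0]]
ft_force: [1.6, -0.9, -4.3]
width: 0.0169
```

>>> play_rows --pt "0 -20 0 0 0 0 0" --pt "0 -38 0 0 0 0 0" --pt "0 -38 0 0 0 0 0" --pt "0 -38 0 0 0 0 0" --pt "0 -38 0 0 0 0 0"

```text
time: 12.05
ee_pos: [0.4671, -0.139, 0.1677]
orientation: [[-0.017, -1.0, -0.0], [-1.0, 0.017, 0.001], [-0.001, 0.0, -1.0]]
ft_force: [0.8, 0.9, -5.1]
width: 0.0173
```

>>> play_rows --pt "0 -38 0 0 0 0 0" --pt "0 -38 0 0 0 0 0" --pt "0 -38 0 0 0 0 0" --pt "0 -36 4 0 0 0 0" --pt "0 -20 0 0 0 0 0"

```text
time: 12.55
ee_pos: [0.465, 0.033, 0.1672]
orientation: [[-0.013, -1.0, -0.003], [-1.0, 0.013, 0.002], [-0.002, 0.003, -1.0]]
ft_force: [-0.5, -1.0, -4.8]
width: 0.0169
```

>>> play_rows --pt "0 0 0 0 0 0 -0.06" --pt "0 0 0 0 0 0 -0.12" --pt "0 0 0 0 0 0 -0.13" --pt "0 0 0 0 0 0 -0.13" --pt "0 0 0 0 0 0 -0.13"

```text
time: 13.05
ee_pos: [0.466, 0.0292, 0.1677]
orientation: [[0.53, -0.848, -0.001], [-0.848, -0.53, 0.0], [-0.0, 0.0, -1.0]]
ft_force: [-0.6, -0.4, -4.5]
width: 0.0169
```

>>> play_rows --pt "0 0 0 0 0 0 -0.13" --pt "0 0 0 0 0 0 -0.13" --pt "0 0 0 0 0 0 -0.13" --pt "0 0 0 0 0 0 -0.13" --pt "0 0 0 0 0 0 -0.13"

```text
time: 13.55
ee_pos: [0.466, 0.0289, 0.1677]
orientation: [[0.935, -0.355, -0.001], [-0.355, -0.935, -0.0], [-0.001, 0.0, -1.0]]
ft_force: [-0.5, 1.0, -4.4]
width: 0.017
```

>>> play_rows --pt "0 0 0 0 0 0 -0.13" --pt "0 0 0 0 0 0 -0.08" --pt "0 0 0 0 0 0 0"

```text
time: 13.85
ee_pos: [0.4661, 0.0288, 0.1677]
orientation: [[0.988, -0.158, -0.0], [-0.158, -0.988, 0.0], [-0.0, -0.0, -1.0]]
ft_force: [-0.1, -0.3, -5.0]
width: 0.017
```

Run:
```python
from h import *
import pickle
o=observe();print(o['joint_positions'].round(3),o['ee_pos'])
P=camera_params("wrist");im=camera("wrist")[:,:,::-1].copy();im2=camera("scene")[:,:,::-1];pickle.dump(P,open("pics/w4.p","wb"))
cv2.imwrite("pics/s4.png",im2);cv2.imwrite("pics/w4r.png",im)
im[:150,:220]=cv2.resize(im2[140:290,140:360],(220,150))
cv2.imwrite("pics/w4.png",im)
```

```text
[-0.498  0.426  0.443  2.254 -0.36   0.528  0.066] [0.4661426  0.02883168 0.16767903]
```

View pics/w4.png

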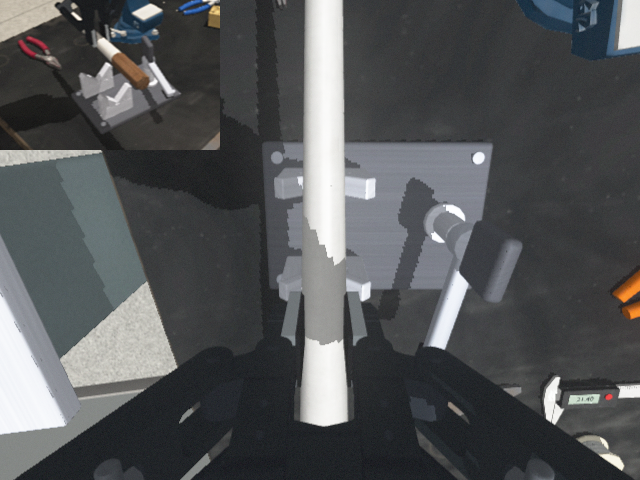

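The V lip ends are at (275,188)–(375,188) and about (277,288)–(371,288). The rod runs down the middle, parallel to the grooves, and the bar is aside.

Run:
```python
from h import *
import pickle
P=pickle.load(open("pics/w4.p","rb"))
L=[ray("wrist",p,.072,P) for p in[(275,188),(375,188),(277,290),(371,290)]]
for l in L:print(l)
f=(L[0]+L[1])/2;n=(L[2]+L[3])/2
print("V centres",f,n,np.linalg.norm(f-n),"seat",(f+n)/2,"yaw",np.arctan2(-(f-n)[0],(f-n)[1]))
o=observe();R=o['orientation'];print((R.T@(np.array([.468,.029,.068])-o['ee_pos'])*1000).round(1), np.arctan2(R[1,0],R[0,0]))
print((R.T@((f+n)/2-o['ee_pos'])*1000).round(1))
# rod axis
r1=ray("wrist",(323,20),.1577,P);r2=ray("wrist",(324,260),.1577,P);print("rod",r1,r2,np.arctan2(-(r1-r2)[0],(r1-r2)[1]))
```

```text
[0.44054834 0.07352651 0.072     ]
[0.50448571 0.06339664 0.072     ]
[0.42730393 0.00149257 0.072     ]
[ 0.49356028 -0.00898947  0.072     ]
V centres [0.47251703 0.06846158 0.072     ] [ 0.46043211 -0.00374845  0.072     ] 0.07321429930306847 seat [0.46647457 0.03235656 0.072     ] yaw -0.16582120382092083
[ 1.6 -0.3 99.5] -0.15986756455525544
[-0.4 -3.4 95.5]
rod [0.48316314 0.14214839 0.1577    ] [0.46943074 0.05315764 0.1577    ] -0.15310493887267204
```

>>> play_rows --pt "0 0.5 -3 25 0 0 0" --pt "0 0 0 30 0 0 0" --pt "0 0 0 25 0 0 0" --pt "0 0 0 10 0 0 0" --pt "0 0 0 4 0 0 0"

```text
time: 14.45
ee_pos: [0.4675, 0.0318, 0.0726]
orientation: [[0.987, -0.158, -0.002], [-0.158, -0.987, -0.001], [-0.002, 0.001, -1.0]]
ft_force: [0.8, 0.7, -4.8]
width: 0.0168
```

>>> play_rows --pt "0 0 0 3 0 0 0" --pt "0 0 0 2 0 0 0" --pt "0 0 0 2 0 0 0" --pt "0 0 0 1 0 0 0" --pt "0 0 0 0 0 0 0"

```text
time: 14.95
ee_pos: [0.4677, 0.0321, 0.0659]
orientation: [[0.988, -0.157, 0.0], [-0.157, -0.988, 0.001], [-0.0, -0.001, -1.0]]
ft_force: [-1.7, 0.9, 3.3]
width: 0.0173
```

>>> play_rows --pt "0 0 0 1 0 0 0" --pt "0 0 0 0 0 0 0" --pt "30 0 0 0 0 0 0" --pt "60 0 0 0 0 0 0" --pt "85 0 0 0 0 0 0"

```text
time: 15.45
ee_pos: [0.4687, 0.0319, 0.0645]
orientation: [[0.988, -0.157, 0.001], [-0.157, -0.988, -0.0], [0.002, -0.0, -1.0]]
ft_force: [0.1, -0.3, -0.0]
width: 0.0581
```

>>> play_rows --pt "85 0 0 0 0 0 0" --pt "85 0 0 -20 0 0 0" --pt "85 0 0 -45 0 0 0" --pt "85 0 0 -45 0 0 0" --pt "85 0 0 -40 0 0 0"

```text
time: 15.95
ee_pos: [0.4679, 0.0317, 0.216]
orientation: [[0.987, -0.158, 0.0], [-0.158, -0.987, -0.0], [0.0, 0.0, -1.0]]
ft_force: [1.4, 0.6, -0.1]
width: 0.0851
```

Run:
```python
from h import *
import pickle
o=observe();print(o['joint_positions'].round(3),o['ee_pos'])
P=camera_params("wrist");im=camera("wrist")[:,:,::-1].copy();im2=camera("scene")[:,:,::-1];pickle.dump(P,open("pics/w5.p","wb"))
im[:150,:220]=cv2.resize(im2[160:285,170:353],(220,150))
cv2.imwrite("pics/w5.png",im)
R=o['orientation'];print((R.T@(np.array([.5675,.0145,.2])-o['ee_pos'])*1000).round(1),np.arctan2(R[1,0],R[0,0]))
```

```text
[-0.588  0.351  0.54   2.212 -0.297  0.646  0.006] [0.46787281 0.03171877 0.21596438]
[101.1   1.3  16. ] -0.15835199740961842
```

View pics/w5.png

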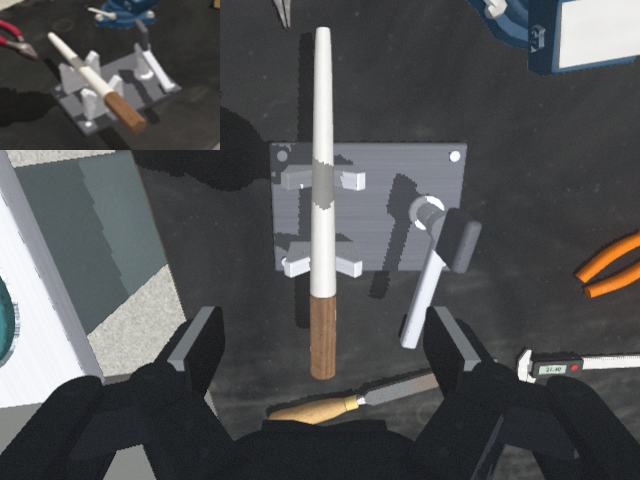

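Run:
```python
from h import *
import pickle
P=pickle.load(open("pics/w5.p","rb"))
a=ray("wrist",(322,28),.058,P);b=ray("wrist",(322.5,374),.058,P)
print(a,b,(a+b)/2,np.linalg.norm(a-b),np.arctan2(-(a-b)[0],(a-b)[1]))
print(ray("wrist",(322.5,296),.07,P), "handle",ray("wrist",(464,237),.115,P))
```

```text
[0.48868323 0.17497505 0.058     ] [ 0.44137401 -0.12330872  0.058     ] [0.46502862 0.02583317 0.058     ] 0.30201220436887527 -0.15729454475529767
[ 0.45606826 -0.03161498  0.07      ] handle [0.56406446 0.02147863 0.115     ]
```

>>> play_rows --pt "85 30 0 0 0 0 0" --pt "85 40 0 0 0 0 0" --pt "85 31 1.3 0 0 0 0" --pt "85 0 0 0 0 0 0.1" --pt "85 0 0 0 0 0 0.1"

```text
time: 16.55
ee_pos: [0.5681, 0.0143, 0.2134]
orientation: [[0.935, -0.355, -0.001], [-0.355, -0.935, -0.001], [-0.0, 0.001, -1.0]]
ft_force: [0.2, 0.7, -1.1]
width: 0.085
```

>>> play_rows --pt "85 0 0 40 0 0 0" --pt "85 0 0 40 0 0 0" --pt "85 0 0 0 0 0 0"

```text
time: 16.85
ee_pos: [0.563, 0.0152, 0.1295]
orientation: [[0.937, -0.35, -0.011], [-0.35, -0.937, -0.001], [-0.01, 0.004, -1.0]]
ft_force: [-0.1, 0.1, 0.0]
width: 0.0851
```

>>> play_rows --pt "85 0 0 15 0 0 0" --pt "85 0 0 18 0 0 0" --pt "85 0 0 2 0 0 0" --pt "85 0 0 0 0 0 0"

```text
time: 17.25
ee_pos: [0.568, 0.0146, 0.1]
orientation: [[0.937, -0.351, 0.001], [-0.351, -0.937, 0.0], [0.001, -0.0, -1.0]]
ft_force: [-0.1, 0.5, -0.5]
width: 0.0849
```

Settled and on the post's axis. Next I close, lift and check.

>>> play_rows --pt "40 0 0 2 0 0 0" --pt "20 0 0 0 0 0 0" --pt "0 0 0 0 0 0 0" --pt "0 0 0 0 0 0 0" --pt "0 0 0 0 0 0 0"

```text
time: 17.75
ee_pos: [0.5671, 0.015, 0.0975]
orientation: [[0.937, -0.35, -0.001], [-0.35, -0.937, 0.001], [-0.001, -0.0, -1.0]]
ft_force: [-5.2, 2.5, 8.3]
width: 0.0118
```

>>> play_rows --pt "0 0 0 -6 0 0 0" --pt "0 0 0 -8 0 0 0" --pt "0 0 0 -8 0 0 0" --pt "0 0 0 -7 0 0 0" --pt "0 0 0 0 0 0 0"

```text
time: 18.25
ee_pos: [0.5665, 0.0151, 0.1269]
orientation: [[0.937, -0.35, -0.001], [-0.35, -0.937, 0.001], [-0.002, -0.0, -1.0]]
ft_force: [-2.3, -0.0, -6.5]
width: 0.0107
```

>>> play_rows --pt "0 0 0 0 0 0 0.1" --pt "0 0 0 0 0 0 0.1" --pt "0 0 0 0 0 0 0.1" --pt "0 0 0 0 0 0 0.1" --pt "0 0 0 0 0 0 0.1"

```text
time: 18.75
ee_pos: [0.5668, 0.0149, 0.126]
orientation: [[0.651, -0.759, -0.001], [-0.759, -0.651, -0.0], [-0.001, 0.001, -1.0]]
ft_force: [-1.2, 0.5, -6.9]
width: 0.011
```

>>> play_rows --pt "0 0 0 0 0 0 0.1" --pt "0 0 0 0 0 0 0.1" --pt "0 0 0 0 0 0 0.1" --pt "0 0 0 0 0 0 0.1" --pt "0 0 0 0 0 0 0.1"

```text
time: 19.25
ee_pos: [0.567, 0.0145, 0.1261]
orientation: [[0.208, -0.978, -0.001], [-0.978, -0.208, -0.001], [0.001, 0.001, -1.0]]
ft_force: [0.1, -0.1, -6.6]
width: 0.011
```

>>> play_rows --pt "0 0 0 0 0 0 0.1" --pt "0 0 0 0 0 0 0.1" --pt "0 0 0 0 0 0 0.1" --pt "0 0 0 0 0 0 0.05" --pt "0 0 0 0 0 0 0"

```text
time: 19.75
ee_pos: [0.5669, 0.0142, 0.126]
orientation: [[-0.136, -0.991, -0.001], [-0.991, 0.136, -0.002], [0.002, 0.001, -1.0]]
ft_force: [-0.7, -1.6, -8.0]
width: 0.011
```

Run:
```python
from h import *
o=observe();R=o['orientation'];print(o['joint_positions'].round(3),o['ee_pos'],o['wrist_torque'],np.degrees(np.arctan2(R[1,0],R[0,0])))
```

```text
[-0.666  0.726  0.836  2.076 -0.84   0.72  -0.984] [0.56694135 0.01419919 0.12596041] [-0.33010732  0.29851568 -0.03900428] -97.8402555968111
```

>>> play_rows --pt "0 0 0 7 0 0 0.01" --pt "0 0 0 7 0 0 0" --pt "0 0 0 5 0 0 0" --pt "0 0 0 3 0 0 0" --pt "0 0 0 1 0 0 0"

```text
time: 20.25
ee_pos: [0.5675, 0.0141, 0.1037]
orientation: [[-0.147, -0.989, -0.0], [-0.989, 0.147, 0.0], [-0.0, 0.0, -1.0]]
ft_force: [-4.1, -2.3, 4.2]
width: 0.0106
```

>>> play_rows --pt "0 0 0 1 0 0 0" --pt "0 0 0 0 0 0 0"

```text
time: 20.45
ee_pos: [0.5677, 0.0141, 0.1035]
orientation: [[-0.147, -0.989, 0.001], [-0.989, 0.147, 0.001], [-0.001, -0.0, -1.0]]
ft_force: [-4.3, -1.9, 5.7]
width: 0.0107
```

The upward force shows the shoe is resting on the mandrel at about 6 mm of lift. I'll release.

>>> play_rows --pt "30 0 0 0 0 0 0" --pt "60 0 0 0 0 0 0" --pt "85 0 0 0 0 0 0" --pt "85 0 0 0 0 0 0" --pt "85 0 0 -20 0 0 0"

```text
time: 20.95
ee_pos: [0.5663, 0.0156, 0.1208]
orientation: [[-0.146, -0.989, -0.004], [-0.989, 0.146, 0.0], [0.0, 0.004, -1.0]]
ft_force: [-1.3, 0.1, -0.8]
width: 0.082
```

>>> play_rows --pt "85 0 0 -40 0 0 0" --pt "85 0 0 -45 0 0 0" --pt "85 0 0 -45 0 0 0" --pt "85 0 0 0 0 0 0"

```text
time: 21.35
ee_pos: [0.5715, 0.0135, 0.2581]
orientation: [[-0.147, -0.989, 0.012], [-0.989, 0.147, 0.0], [-0.002, -0.012, -1.0]]
ft_force: [0.6, -1.2, 0.4]
width: 0.0846
```

Run:
```python
from h import *
import pickle
P=camera_params("wrist");im=camera("wrist")[:,:,::-1].copy();im2=camera("scene")[:,:,::-1];pickle.dump(P,open("pics/w6.p","wb"))
im[:240,:260]=cv2.resize(im2[165:285,200:330],(260,240))
cv2.imwrite("pics/w6.png",im)
```

```text
(no output)
```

View pics/w6.png

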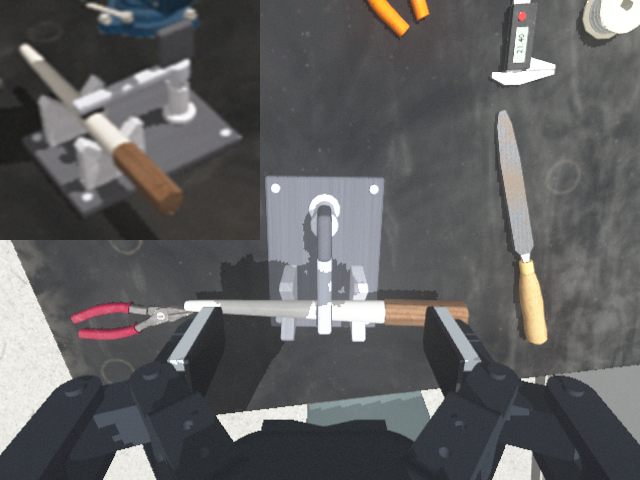

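The bar is square across the mandrel. The mandrel runs from (186,305) to (468,313), so it is centred to within a few mm of the Vs at x≈288 and 360 and tilted about 2°. The gripper is well clear, so I'll hand in.

```bash
python3 -c "
from plant import *
print(observe()['dq'].round(3));print(close_job())"
```

```text
[ 0.013  0.032 -0.041  0.038 -0.003  0.002  0.003]
the job is handed in; nothing more can be done
None
```

The ring mandrel is clamped in the holder, and I handed the job in at about 21.5 s of the 64 s allowed. `close_job` reports no verdict, so the results below are my own checks.

**What I did:** I lifted the bar about 26 mm, turned it aside to about 1.36 rad and lowered it. I laid the mandrel in the V supports with its grip towards the holder's -y end. Then I lifted the bar about 29 mm, turned it back, lowered it onto the mandrel and let go.

**Last checks:**
- **Mandrel:** after seating, its centre measured within about 6 mm of the seat in plan. In the final picture its axis is about 2° off the grooves.
- **Bar:** its turn is about 0.01 to 0.02 rad, from the tool's angle before release. Before I let go it stood about 6 mm up on the mandrel, where 5 mm was expected.
- **Gripper:** open and raised well clear, touching nothing.

**Small disagreements:**
- The mandrel's length measured 302–305 mm in the wrist pictures and 296 mm in the top view, against 297 mm given.
- The two estimates of the seat differed by about 3 mm.

I did not measure the bar's lift again after letting go. The final picture only shows it resting on the mandrel.

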